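# Close the jar with the lid that screws fully home, scrap the other

## Robot

A 7-joint arm with a two-finger parallel gripper is mounted at the origin on a cart in front of the work surface, level with it; the furniture and walls round the work are solid. World frame = base frame: x ahead of the robot, y to its left, z up, the work surface at z = 0. Lengths are in m, angles in rad, forces in N, time in s.
With the tool pointing down it reaches from about 0.35 to 0.9 m from the base axis. Payload 8.1 kg.
Tool frame: the origin (TCP) lies midway between the tips of the shut fingers; the grasp point (between the pads) lies 19 mm behind it; z points along the fingers, y is the line along which they close (so a half turn about z gives the same grasp; the last joint's range is limited). The gripper opens to 92 mm and grips with 3 to 60 N. Pads are 19 mm wide; open, the fingers measure 130 mm over their backs; the gripper's body (75 mm by 190 mm) begins 47 mm behind the grasp point.
Start: joints at [1.127, 0.434, 0.025, 1.573, -0.012, 1.134, -0.075], TCP at [0.209, -0.589, 0.227] pointing down, gripper open.
Joint ranges: [-2.62, 2.62], [-0.44, 2.09], [-1.27, 1.32], [0.08, 2.57], [-1.32, 4.46], [0.12, 2], [-2.74, 2.74]. Speed limits (rad/s): [2.22, 2.22, 3.01, 3.01, 3.14, 3.14, 3.14].

## Interface

Orientations are given as a unit quaternion [w, x, y, z].
In Python, from rig import manip, claw, planner, status, imaging, sign_off gives the robot as it stands. Calls block until the motion is done:
- manip.move_pose(position, orientation): joint-space move of the TCP to a pose.
- manip.move_linear(position, max_speed=0.15, orientation=None): straight line of the TCP; orientation=None keeps the orientation; max_speed is the mean speed in m/s.
- manip.set_joints(angles): joint-space move.
- claw.set_gripper(opening, squeeze=None): finger opening in m; squeeze is the grip in N (None keeps the last); returns when the fingers have stopped.
- manip.wait(seconds).
- planner.ik(position, orientation): joint angles nearest the present ones, or None.
- status.observe(): the state.
- imaging.get_image(name): name is "side" or "top"; returns (picture, depth): 400x640x3 uint8, red, green, blue; 400x640 float32, m along the optical axis (not along the pixel's ray), 0 where there is no reading.
- imaging.camera_info(name): a dict with "intrinsics" (3x3 intrinsics, pixels), "origin" and "attitude" of the camera in the world. Camera axes: x right, y down, z forward; pixel columns grow to the right and rows downward; lengths in m; the calibration is good to about 2 mm. A picture is of the moment at which its call begins. camera_info takes no time and is no camera call.
A pose or a line that the arm cannot do raises manip.Unreachable and nothing moves.
- sign_off(): hands the job in; it is judged then, once.
The state is a dict: "time_s": time; "joint_pos": joint angles; "dq": joint speeds; "joint_torque": joint torques, N m; "ee_pos": TCP position; "ee_rot": TCP orientation; "contact_force": force on the tool from outside, world axes, zero at the start; "ft_torque": the same for the moment, N m; "width": finger opening in m; "finger_force": force on a finger pad.
Only numpy, scipy, OpenCV 4.12 (cv2) and the standard library are available. Lean on these libraries where they do the work, as an engineer would, in place of code of your own. Each camera call takes 0.05 s, during which the arm holds its last target. There are 200 camera calls.

## Task

One of these two lids has the wrong sealing disc inside and will not screw fully home on the white jar; from outside you cannot tell which. Find out by carefully screwing a lid on (clockwise), leave the jar closed with the lid that turns fully home, screwed down snug to its stop, and put the other lid in the shallow white tray. Work gently: never force a lid that has come to its stop, so that the jar does not turn, shift or tip with it, and leave the spice jar and the salt shaker alone.

Things in the scene. Friction and masses are not known exactly. Their poses are not given: they have to be found in the camera images.
- jar: Squat white glazed jar with a blue band, 112 mm in diameter, 82 mm tall, loose on the worktop, held only by its weight (1.2 to 1.5 kg). Origin: centre of its foot, z up. Shoulder up to 62 mm, then the neck, 43 mm in diameter. Four blue dots on the shoulder mark its x and y axes. A lid runs down easily; turned on against its stop it takes the whole jar round with it.
- jar_rim (a point): Centre of the jar's mouth, on its axis, 82 mm above its foot; the rim is bevelled. Lid set level on the neck with yaw 97 deg more than the jar's (or quarter turns from that): lugs drop in before the ridges, lid top rests 11 mm above the rim. Then press 3 to 5 N and turn clockwise: it sinks to a firm stop, at home with its top 5 mm above the rim.
- jar_thread (a point): Start of one thread ridge, 23 mm from the jar's axis, 3 mm under the rim, at yaw 80 deg from the jar's +x. Four starts, 90 deg apart; right-handed: ridges 2.4 mm thick, to diameter 49.2 mm, descend clockwise (from above) 28 mm a turn over 160 deg. Lugs have 1.4 mm of vertical play. It stays with the jar.
- jar_side (a point): Point on the jar's wall, 56 mm out along its +x axis, 30 mm up; it shows whether the jar has turned or shifted.
- lid_1: Round brushed-steel screw lid, finely knurled, 56.4 mm in diameter, 20 mm tall, 0.08 kg, standing open side down. Origin: centre of its lower edge, z up. Inside, 1.4 to 4.6 mm above that edge, four round lugs reach in to radius 22.6 mm (skirt's inner radius 25.8), on the lid's x and y axes; a small blue dot on top marks each.
- lid_2: The other lid. Round brushed-steel screw lid, finely knurled, 56.4 mm in diameter, 20 mm tall, 0.08 kg, standing open side down. Origin: centre of its lower edge, z up. Inside, 1.4 to 4.6 mm above that edge, four round lugs reach in to radius 22.6 mm (skirt's inner radius 25.8), on the lid's x and y axes; a small blue dot on top marks each.
- lid_1_top (a point): Centre of the top of lid_1, 20 mm above its lower edge. A loose sealing disc, 49 mm across, is captive inside; the rim lifts it against the ceiling (17 mm up). Right disc: 2 mm thick, the lid stops home, after 97 deg from the drop-in, its dots over the jar's dots. Wrong disc: 5 mm, same firm stop after only 59 deg, top 8 mm above the rim.
- lid_2_top (a point): Centre of the top of lid_2, 20 mm above its lower edge. Of the two lids one has the right disc and one the wrong, at random. In either the disc meets the rim about 18 deg before the firm stop: it no longer sinks then, but is not tight yet.
- tray: Shallow white enamel tray with a blue rolled edge, fixed, 165 x 135 mm (x, y), 14 mm tall; inner floor 3 mm above the worktop. Origin: centre of its underside; x along its long side.
- spice_jar: Glass spice jar with a red cap, 45 mm in diameter, 106 mm tall, a bystander. Origin: centre of its foot.
- salt: Glass salt shaker with a grey top, 44 mm in diameter, 90 mm tall, a bystander. Origin: centre of its foot.
There are look-alikes about, which are no part of the job. What is shaped like the lid_2 but orange or yellow is not meant.

How it is judged:
At the end, for the whole second after the job is handed in: One lid is fully home on the upright jar (lower edge 64 to 68 mm above the jar's foot, home is 66.9; centred within 4 mm; its dots within 0.3 rad of the jar's dots); the other lies in the tray (centre within 60 x 46 mm of the tray's, under 30 mm up). Lids and jar at rest (((z of lid_1 in the frame of jar between 0.064 and 0.068 m and horizontal distance between lid_1 and jar below 0.004 m and (angle between the x axis of lid_1 and the x axis of jar, either way round below 0.3 rad or angle between the x axis of lid_1 and the x axis of jar, either way round above 1.2708 rad) and linear speed of each of lid_1, lid_2 below 0.02 m/s and x of lid_2 in the frame of tray between -0.06 and 0.06 m and y of lid_2 in the frame of tray between -0.046 and 0.046 m and z of lid_2 in the frame of tray below 0.03 m) or (z of lid_2 in the frame of jar between 0.064 and 0.068 m and horizontal distance between lid_2 and jar below 0.004 m and (angle between the x axis of lid_2 and the x axis of jar, either way round below 0.3 rad or angle between the x axis of lid_2 and the x axis of jar, either way round above 1.2708 rad) and linear speed of each of lid_2, lid_1 below 0.02 m/s and x of lid_1 in the frame of tray between -0.06 and 0.06 m and y of lid_1 in the frame of tray between -0.046 and 0.046 m and z of lid_1 in the frame of tray below 0.03 m)) and angle between jar's own z axis and vertical below 0.05 rad and linear speed of jar below 0.02 m/s); the robot touches nothing.
It fails at once if the jar is turned or dragged: the point on its wall strays over 18 mm from its start (about 18 degrees of turn) (distance of jar_side from where it was at the start of the episode above 0.018 m).
It fails at once if the jar is lifted over 10 mm or tipped over 0.12 rad (height (world z) of jar above 0.01 m or angle between jar's own z axis and vertical above 0.12 rad).
It fails at once if a lid is forced on the jar with over 60 N (contact force between any of lid_1, lid_2 and jar above 60 N).
It fails at once if the spice jar or the salt shaker is moved over 20 mm (distance of any of spice_jar, salt from where it was at the start of the episode above 0.02 m).
It also fails if it takes over 67 s, if anything falls off the work surface, if the arm or the gripper's body presses on something with over 40 N, if the wrist force passes 120 N, or if a joint passes its speed limit or range.

## Working session

There is one attempt and no reset: what is moved stays moved. The work goes in short steps, each a Python script; the robot and the scene stay as the last script left them, time stands still between calls to the robot, and variables do not carry over. Pictures are saved under pics/ and viewed, at most 10 in all, crops included, and the job is handed in when it is done.

```bash
mkdir -p pics; ls; python3 - <<'E'
from rig import status, imaging
import cv2,numpy as np
for n in ("side","top"):
    p,d=imaging.get_image(n); np.savez(f"{n}0.npz",p=p,d=d)
    cv2.imwrite(f"pics/{n}0.png",p[:,:,::-1]); c=imaging.camera_info(n); print(n,c)
print(status.observe())
E
```

```text
pics
side {'intrinsics': array([[406.07258427,   0.        , 320.81898224],
       [  0.        , 406.07258427, 194.38835766],
       [  0.        ,   0.        ,   1.        ]]), 'origin': array([0.06403731, 0.51938756, 0.36980952]), 'attitude': array([ 0.16498054, -0.24497103,  0.7752123 , -0.55840532])}
top {'intrinsics': array([[386.06323017,   0.        , 316.85646034],
       [  0.        , 386.06323017, 201.15021497],
       [  0.        ,   0.        ,   1.        ]]), 'origin': array([ 0.46272635, -0.15599999,  0.9473366 ]), 'attitude': array([-0.0231222 ,  0.7119387 , -0.70153219,  0.02147669])}
{'time_s': 0.1, 'joint_pos': array([ 1.12742729,  0.4351452 ,  0.02497386,  1.57398976, -0.01159258,
        1.13399639, -0.07508749]), 'dq': array([-0.00161089, -0.00302813,  0.00059441, -0.00239115, -0.00026712,
        0.00103701,  0.00043279]), 'joint_torque': array([ 3.88518107e-03, -6.69127679e+01,  9.88533497e-01, -3.15145075e+01,
       -6.04609516e-02,  3.74637265e-02,  1.90486679e-05]), 'ee_pos': array([ 0.20868051, -0.58865595,  0.22603481]), 'ee_rot': array([-6.72314457e-04,  9.85523964e-01,  1.69534747e-01, -1.83549670e-04]), 'contact_force': array([-0.05394393, -0.47148471, -0.52459598]), 'ft_torque': array([-0.00283385, -0.06548275, -0.02251267]), 'finger_force': 0.0, 'width': 0.09185868112889521}
```

View pics/top0.png

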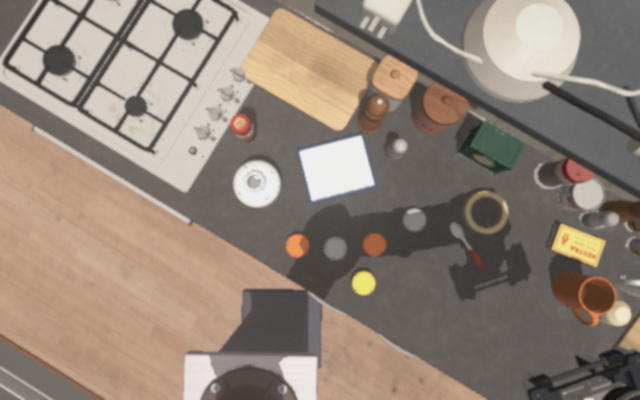

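View pics/side0.png

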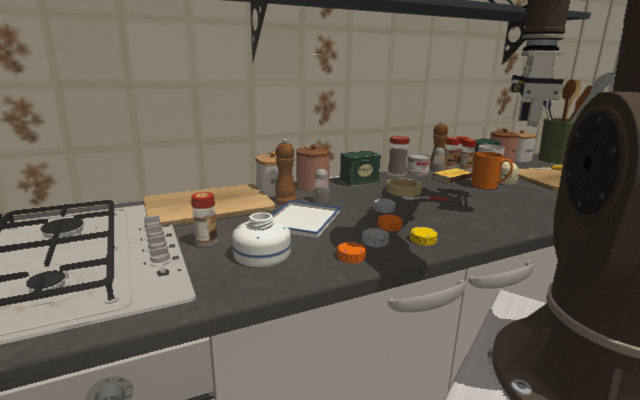

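The top view shows the white jar at (257,183), the tray at (336,168), and grey lids at (335,248) and (414,219). The spice jar is at (242,125) and the salt at (397,147). The side view agrees: jar (262,240), lids (375,237) and (384,205). Next I'll look for the dots in averaged crops.

```bash
cat > h.py <<'E'
import numpy as np, cv2
from scipy.spatial.transform import Rotation as R
from rig import imaging
def cam(n):
    c=imaging.camera_info(n); return c["intrinsics"],np.array(c["origin"]),R.from_quat(c["attitude"],scalar_first=True)
def ray(n,uv):
    K,o,r=cam(n); return o,r.apply(np.linalg.solve(K,[uv[0],uv[1],1.]))
def onplane(n,uv,z):
    o,d=ray(n,uv); return o+d*(z-o[2])/d[2]
def proj(n,P):
    K,o,r=cam(n); q=K@r.inv().apply(np.array(P)-o); return q[:2]/q[2]
def avg(n,k):
    return np.mean([imaging.get_image(n)[0].astype(np.float32) for _ in range(k)],0)
def tri(uvt,uvs):
    o1,d1=ray("top",uvt);o2,d2=ray("side",uvs)
    s=np.linalg.lstsq(np.stack([d1,-d2],1),o2-o1,rcond=None)[0]
    a,b=o1+s[0]*d1,o2+s[1]*d2; return (a+b)/2,np.linalg.norm(a-b)
def downq(yaw): # tool z down, tool y axis at yaw+90deg... tool x at yaw
    return (R.from_euler('z',yaw)*R.from_quat([1,0,0,0])).as_quat(scalar_first=True)
E
python3 - <<'E'
from h import *
T=avg("top",12);S=avg("side",4);np.savez("avg0.npz",T=T,S=S)
def crop(I,u,v,w,k=8,gain=1.):
    c=I[v-w:v+w,u-w:u+w]; c=c*gain
    return cv2.resize(np.clip(c,0,255).astype(np.uint8),None,fx=k,fy=k,interpolation=cv2.INTER_CUBIC)
a=crop(T,257,183,25);l1=crop(T,335,248,25,gain=2);l2=crop(T,414,219,25,gain=2);
b=crop(T,336,168,50,4)
cv2.imwrite("pics/c1.png",np.vstack([np.hstack([a,l1]),np.hstack([l2,b])])[:,:,::-1][::1].copy() if 0 else cv2.resize(np.vstack([np.hstack([a,l1]),np.hstack([l2,b])]),(600,600))[:,:,::-1])
a=crop(S,262,240,37,8);b=crop(S,375,237,18,16,2);c=crop(S,384,205,18,16,2)
b=cv2.resize(b,(296,296));c=cv2.resize(c,(296,296))
cv2.imwrite("pics/c2.png",np.hstack([cv2.resize(a,(592,592))[:,:504],np.vstack([b,c])])[:,:,::-1])
E
```

```text
(no output)
```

View pics/c1.png

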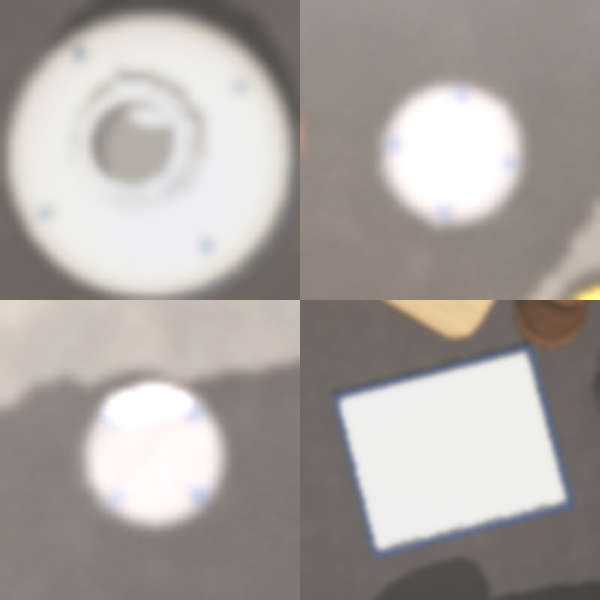

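View pics/c2.png

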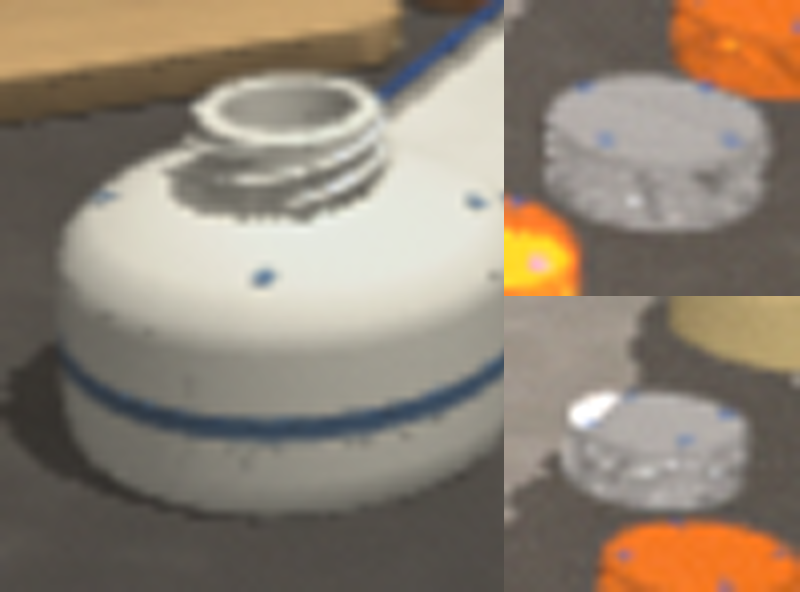

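The crops show all four blue dots on each lid in both views. For the jar, four show from the top and three from the side. I'll refine the centroids and triangulate.

```bash
cat > m.py <<'E'
from h import *
D=np.load("avg0.npz")
def dots(I,pts,r=3):
    B=I[:,:,2]-0.5*(I[:,:,0]+I[:,:,1]); out=[]
    for p in np.array(pts):
        for _ in range(4):
            u,v=np.round(p).astype(int); w=B[v-r:v+r+1,u-r:u+r+1]; w=w-np.percentile(w,60); w=np.clip(w,0,None)
            w[w<0.35*w.max()]=0
            y,x=np.mgrid[v-r:v+r+1,u-r:u+r+1]; p=np.array([(w*x).sum(),(w*y).sum()])/w.sum()
        out.append(p)
    return np.array(out)
obj={"lid1":([(336.8,238.8),(325.5,247.2),(345,250),(333.8,258.5)],[(366.9,229.5),(381.7,229.7),(369.4,235.8),(384.6,235.9)]),
"lid2":([(407,212.3),(421.2,212.7),(408.2,227),(422.3,226.7)],[(381.3,199.2),(393.1,201.1),(376.8,202.6),(388,204.5)]),
"jar":([(245,166.8),(272,172.5),(239.5,193.3),(266.3,198.8)],[(238,227.5),(257.9,237.6),(284.4,228.3)])}
def square(P):
    c=P[:,:2].mean(0); d=P[:,:2]-c; a=np.arctan2(d[:,1],d[:,0]); return c,np.hypot(*d.T),np.degrees(np.angle(np.exp(4j*a).mean())/4),np.degrees(a)
for k,(t,s) in obj.items():
    t=dots(D["T"],t,2);s=dots(D["S"],s,1 if k!="jar" else 2)
    ks=[]
    for q in s: # match by min ray gap with z sane
        c=[tri(p,q)+(i,) for i,p in enumerate(t)]; c=[x for x in c if -.01<x[0][2]<.1]; ks.append(min(c,key=lambda x:x[1]))
    print(k,[(np.round(x[0],4),round(x[1],4),x[2]) for x in ks])
    z=np.mean([x[0][2] for x in ks]); P=np.array([onplane("top",p,z) for p in t]); print("  top@z",round(z,4),square(P)); print(np.round(t,2).tolist(),np.round(s,2).tolist())
    for zz in ([.02] if k!="jar" else [.055,.058]): print("  nominal",zz,square(np.array([onplane("top",p,zz) for p in t])))
# jar mouth & tray
T=D["T"];B=T[:,:,2]-T[:,:,0]
W=cv2.inRange(T.astype(np.uint8),(170,170,170),(255,255,255))
for c in cv2.findContours(W,cv2.RETR_EXTERNAL,cv2.CHAIN_APPROX_NONE)[0]:
    (u,v),wh,an=cv2.minAreaRect(c)
    if 220<u<380 and 130<v<220 and min(wh)>20: print("white",u,v,wh,an,onplane("top",(u,v),.003), [np.round(onplane("top",b,.014),3)[:2].tolist() for b in cv2.boxPoints(((u,v),wh,an))])
for n,uv in (("spice",(242,125)),("salt",(397,147))): print(n,onplane("top",uv,.1))
E
python3 m.py
```

```text
lid1 [(array([ 0.4316, -0.202 ,  0.0199]), np.float64(0.0017), 0), (array([ 0.406 , -0.2213,  0.0191]), np.float64(0.0009), 2), (array([ 0.4119, -0.1761,  0.0193]), np.float64(0.0022), 1), (array([ 0.3862, -0.1955,  0.0188]), np.float64(0.0018), 3)]
  top@z 0.0193 (array([ 0.409639  , -0.19835525]), array([0.02295475, 0.02300458, 0.02298953, 0.0228822 ]), np.float64(-8.121752221050642), array([ -8.20540526,  82.03362586, -98.14705322, 171.83182622]))
[[336.45, 238.53], [325.46, 246.57], [344.48, 249.57], [333.5, 257.58]] [[366.43, 229.0], [381.0, 229.27], [369.0, 235.58], [384.26, 235.72]]
  nominal 0.02 (array([ 0.40967998, -0.19832255]), array([0.02293703, 0.02298682, 0.02297178, 0.02286453]), np.float64(-8.121752221050647), array([ -8.20540526,  82.03362586, -98.14705322, 171.83182622]))
lid2 [(array([ 0.4971, -0.4045,  0.0173]), np.float64(0.0018), 1), (array([ 0.4647, -0.4062,  0.0183]), np.float64(0.0012), 3), (array([ 0.4949, -0.3712,  0.019 ]), np.float64(0.0019), 0), (array([ 0.463 , -0.3728,  0.0201]), np.float64(0.0012), 2)]
  top@z 0.0187 (array([ 0.4805896 , -0.38829177]
[... 1172 characters left out ...]
[  34.33208112,  -56.50340791,  124.38633644, -145.93096142]))
  nominal 0.058 (array([ 0.55995895, -0.0103767 ]), array([0.04480165, 0.04415429, 0.04394708, 0.04411667]), np.float64(34.07104057390693), array([  34.33208112,  -56.50340791,  124.38633644, -145.93096142]))
white 256.5 183.5 (45.0, 45.0) 90.0 [ 0.56366245 -0.00433036  0.003     ] [[0.617, 0.05], [0.618, -0.06], [0.509, -0.062], [0.507, 0.047]]
white 336.3346252441406 167.67169189453125 (52.130802154541016, 65.34310150146484) 75.52970886230469 [ 0.60571699 -0.20013142  0.003     ] [[0.645, -0.106], [0.687, -0.26], [0.564, -0.293], [0.522, -0.14]]
spice [0.68375259 0.0156264  0.1       ]
salt [ 0.63917171 -0.32959098  0.1       ]
```

Measured heights agree with the text: lid tops at 19 mm against 20, dot circle radius 23 mm, jar dots at z = 57 mm. Next I'll check the wrist range over the yaws I might use.

```bash
python3 - <<'E'
from h import *
from rig import planner,status
for n,p in (("lid1",(.4097,-.1983,.03)),("lid2",(.4806,-.3885,.03)),("jar",(.56,-.0102,.1)),("tray",(.605,-.2,.03))):
    print(n,[(y,None if (q:=planner.ik(p,downq(np.radians(y)))) is None else np.round([q[0],q[2],q[4],q[6]],2).tolist()) for y in range(-180,181,30)])
E
```

```text
lid1 [(-180, [0.78, -0.58, 0.49, 1.42]), (-150, [1.1, -1.07, 0.88, 1.58]), (-120, [1.1, -1.07, 0.88, 2.1]), (-90, [0.14, 0.25, -0.22, -2.58]), (-60, [0.23, 0.14, -0.12, -2.16]), (-30, [0.31, 0.03, -0.02, -1.74]), (0, [0.41, -0.1, 0.09, -1.33]), (30, [0.48, -0.19, 0.17, -0.89]), (60, [0.56, -0.29, 0.25, -0.44]), (90, [0.63, -0.38, 0.33, 0.0]), (120, [0.7, -0.48, 0.42, 0.45]), (150, [0.72, -0.5, 0.43, 0.96]), (180, [0.78, -0.58, 0.49, 1.42])]
lid2 [(-180, [0.98, -0.59, 0.52, 1.72]), (-150, [1.24, -1.07, 0.91, 1.95]), (-120, [0.28, 0.48, -0.43, -2.68]), (-90, [0.36, 0.35, -0.32, -2.26]), (-60, [0.43, 0.24, -0.21, -1.83]), (-30, [0.51, 0.12, -0.11, -1.41]), (0, [0.58, 0.01, -0.01, -0.97]), (30, [0.65, -0.08, 0.07, -0.52]), (60, [0.71, -0.17, 0.15, -0.06]), (90, [0.77, -0.26, 0.23, 0.39]), (120, [0.85, -0.38, 0.33, 0.83]), (150, [0.91, -0.48, 0.42, 1.28]), (180, [0.98, -0.59, 0.52, 1.72])]
jar [(-180, [0.44, -0.73, 0.48, 1.05]), (-150, [0.62, -1.07, 0.73, 1.37]), (-120, [0.62, -1.07, 0.73, 1.89]), (-90, [-0.8, 1.15, -0.81, -2.42]), (-60, [-0.06, -0.02, 0.01, -2.71]), (-30, [0.04, -0.17, 0.11, -2.27]), (0, [0.12, -0.27, 0.17, -1.81]), (30, [0.19, -0.36, 0.23, -1.34]), (60, [0.26, -0.47, 0.3, -0.88]), (90, [0.35, -0.61, 0.39, -0.44]), (120, [0.41, -0.69, 0.45, 0.03]), (150, [0.46, -0.77, 0.51, 0.51]), (180, [0.44, -0.73, 0.48, 1.05])]
tray [(-180, [0.63, -0.62, 0.54, 1.36]), (-150, [0.86, -1.08, 0.91, 1.61]), (-120, [0.86, -1.08, 0.91, 2.14]), (-90, [0.04, 0.3, -0.27, -2.67]), (-60, [0.12, 0.18, -0.16, -2.24]), (-30, [0.19, 0.07, -0.06, -1.81]), (0, [0.29, -0.08, 0.07, -1.4]), (30, [0.36, -0.18, 0.16, -0.95]), (60, [0.42, -0.29, 0.25, -0.5]), (90, [0.49, -0.39, 0.34, -0.05]), (120, [0.55, -0.48, 0.42, 0.4]), (150, [0.6, -0.56, 0.49, 0.87]), (180, [0.63, -0.62, 0.54, 1.36])]
```

```bash
cat > act.py <<'E'
from h import *
from rig import manip,claw,planner,status
def q(deg): return downq(np.radians(deg))
def ft():
    L=[]
    for _ in range(3): manip.wait(.02); s=status.observe(); L.append(np.r_[s["contact_force"],s["ft_torque"]])
    return np.mean(L,0)
def say(*m):
    s=status.observe(); print(*m,"t%.1f"%s["time_s"],np.round(s["ee_pos"],4),"w%.4f f%.1f"%(s["width"],s["finger_force"]),"FT",np.round(np.r_[s["contact_force"],s["ft_torque"]],2),"q7 %.2f"%s["joint_pos"][6])
def pick(x,y,y1,y2,z=.005,sq=15):
    claw.set_gripper(.07,8)
    manip.move_pose([x,y,.07],q(y1)); say("above")
    manip.move_linear([x,y,z],.1); claw.set_gripper(.05,5); say("sq1"); claw.set_gripper(.07)
    manip.move_linear([x,y,.03],.15); manip.move_pose([x,y,.03],q(y2)); manip.move_linear([x,y,z],.1)
    claw.set_gripper(.05,sq); say("sq2")
    manip.move_linear([x,y,.13],.15); say("up")
E
python3 - <<'E'
from act import *
manip.move_linear([.209,-.589,.25],.2)
pick(.4097,-.1983,10,100)
manip.move_pose([.56,-.0102,.13],q(149.2)); say("jar"); print(ft())
np.savez("hov.npz",T=avg("top",2),S=avg("side",3)); I=np.load("hov.npz")["S"]
cv2.imwrite("pics/hov.png",cv2.resize(I[130:280,170:370],(800,600),interpolation=cv2.INTER_CUBIC)[:,:,::-1])
E
```

```text
above t3.5 [ 0.41   -0.1994  0.0703] w0.0701 f0.0 FT [-0.99 -0.07  0.53  0.02  0.05  0.01] q7 -1.18
sq1 t4.7 [ 0.4101 -0.1985  0.0054] w0.0577 f5.0 FT [-0.36 -0.91  3.85  0.02  0.07 -0.01] q7 -1.22
sq2 t7.3 [ 0.4099 -0.1984  0.0053] w0.0573 f15.0 FT [ 0.52 -0.19  1.99 -0.02 -0.12 -0.01] q7 -0.03
up t8.3 [ 0.4091 -0.1982  0.1293] w0.0572 f15.0 FT [-0.72  0.3  -0.09 -0.03 -0.12  0.02] q7 0.18
jar t9.3 [ 0.5591 -0.012   0.1292] w0.0576 f15.0 FT [-0.38 -0.15 -0.64  0.02 -0.12 -0.02] q7 0.46
[-0.22807765 -0.3252258  -0.79397045  0.03965737 -0.17117694  0.00972394][ WARN:0@32.491] global loadsave.cpp:1063 imwrite_ Unsupported depth image for selected encoder is fallbacked to CV_8U.
```

View pics/hov.png

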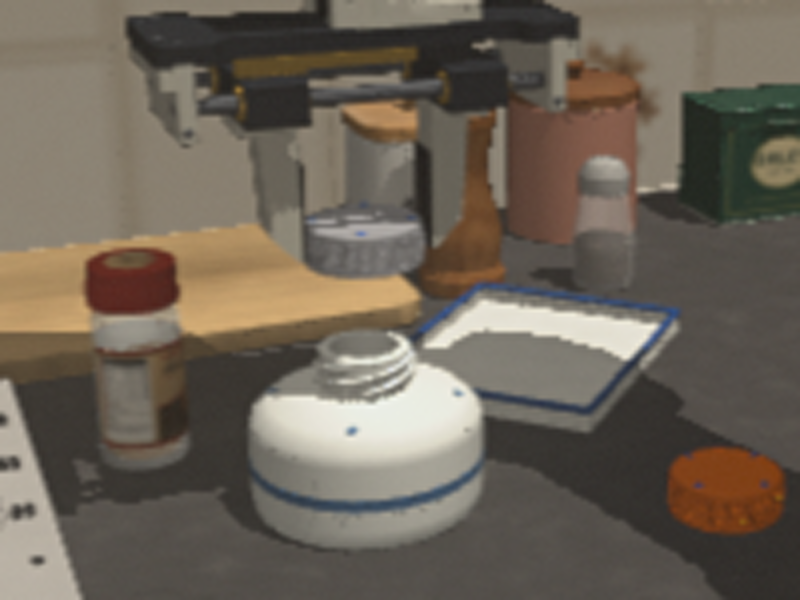

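The side view shows lid 1 held level above the mouth, spanning crop x 304–426 (centre 365, about pixel 261). The neck is centred near crop x 365. I'll compare these with the projections to check the alignment.

```bash
python3 - <<'E'
from act import *
s=status.observe(); print(s["ee_pos"])
x,y,z=s["ee_pos"]
print("lid mid proj",(proj("side",(x,y,z+.005))-[170,130]+.5)*4-.5, "rim proj",(proj("side",(.56,-.0102,.082))-[170,130]+.5)*4-.5,"neck base",(proj("side",(.56,-.0102,.064))-[170,130]+.5)*4-.5)
I=np.load("hov.npz")["S"]; g=cv2.cvtColor(I.astype(np.uint8),cv2.COLOR_RGB2GRAY)
for v in (190,192,194,196): print("lid",v,g[v,242:280].tolist())
T=np.load("avg0.npz")["S"]; g=cv2.cvtColor(T.astype(np.uint8),cv2.COLOR_RGB2GRAY)
for v in (215,217,219,221): print("rim",v,g[v,242:280].tolist())
E
```

```text
[ 0.55975734 -0.01151232  0.13012474]
lid mid proj [359.51932258 235.62934816] rim proj [360.69973796 342.68729584] neck base [361.85082656 377.69631958]
lid 190 [133, 134, 134, 103, 72, 83, 90, 94, 90, 94, 97, 99, 101, 105, 110, 116, 118, 117, 118, 120, 121, 119, 118, 116, 120, 118, 110, 103, 110, 113, 104, 104, 110, 112, 74, 52, 108, 123]
lid 192 [134, 135, 134, 106, 75, 84, 91, 92, 95, 94, 100, 106, 106, 100, 89, 100, 106, 103, 109, 115, 110, 106, 115, 120, 118, 111, 105, 111, 109, 108, 112, 111, 111, 104, 75, 57, 67, 66]
lid 194 [138, 137, 134, 110, 74, 72, 81, 81, 82, 90, 104, 112, 103, 95, 97, 112, 112, 102, 112, 120, 110, 107, 114, 118, 114, 109, 106, 112, 112, 109, 106, 107, 113, 96, 68, 58, 61, 63]
lid 196 [139, 141, 143, 143, 118, 92, 83, 82, 89, 101, 105, 101, 97, 92, 99, 111, 112, 106, 110, 116, 113, 111, 117, 120, 112, 104, 106, 111, 127, 124, 110, 102, 83, 64, 57, 56, 60, 64]
rim 215 [75, 71, 67, 66, 64, 62, 65, 101, 151, 204, 206, 175, 158, 156, 156, 155, 154, 153, 150, 147, 141, 138, 130, 122, 113, 107, 112, 159, 214, 210, 142, 104, 129, 147, 169, 189, 216, 223]
rim 217 [83, 83, 83, 83, 82, 82, 85, 134, 206, 225, 192, 160, 151, 153, 155, 155, 154, 152, 149, 146, 141, 126, 124, 121, 122, 124, 166, 215, 228, 213, 193, 165, 178, 215, 225, 226, 224, 224]
rim 219 [81, 80, 81, 81, 79, 80, 96, 97, 110, 155, 198, 216, 222, 215, 211, 204, 190, 185, 183, 191, 195, 191, 204, 222, 228, 225, 205, 186, 179, 209, 207, 216, 223, 224, 223, 224, 223, 223]
rim 221 [80, 81, 88, 99, 112, 136, 148, 169, 176, 163, 144, 138, 144, 157, 163, 162, 150, 147, 149, 153, 153, 139, 148, 154, 159, 169, 190, 209, 187, 154, 203, 205, 214, 220, 220, 219, 220, 221]
```

```bash
cat >> act.py <<'E'
J=np.array([.56,-.0102])
class Cmd:
    "commanded pose with steady-state correction of xy and z"
    def __init__(s,xy,z,yaw): s.xy=np.array(xy,float); s.z=z; s.yaw=yaw; s.b=np.zeros(3)
    def go(s,speed=.05):
        manip.move_linear(np.r_[s.xy,s.z]+s.b,speed,q(s.yaw))
    def trim(s,n=3,z=True):
        for _ in range(n):
            s.go(); manip.wait(.1); e=np.r_[s.xy,s.z]-status.observe()["ee_pos"]; e[2]*=z; s.b+=.8*e
def yaw_now():
    r=R.from_quat(status.observe()["ee_rot"],scalar_first=True).as_matrix(); return np.degrees(np.arctan2(r[1,0],r[0,0]))
def descend(c,f0,zend,step=.001,fmax=4):
    while c.z>zend+1e-6:
        c.z-=step; c.go(.03); f=ft()-f0; e=status.observe()["ee_pos"]
        print("z %.4f act %.4f xy %s F %s"%(c.z,e[2],np.round((e[:2]-c.xy)*1e3,1),np.round(f,2)))
        if f[2]>fmax: return False
    return True
E
python3 - <<'E'
from act import *
c=Cmd(J,.093,149.2); c.trim(3); manip.wait(.1); say("hover"); print("yaw",yaw_now(),"bias",c.b)
f0=ft(); print(np.round(f0,2)); ok=descend(c,f0,.0783); say("end")
import pickle; pickle.dump((c,f0),open("c.pkl","wb"))
E
```

```text
hover t11.4 [ 0.56   -0.0102  0.0929] w0.0573 f15.0 FT [ 0.69  0.09 -0.87  0.06 -0.15  0.04] q7 0.42
yaw 149.19838566404255 bias [ 1.24086792e-05 -9.60322670e-06 -1.44458891e-05]
[-0.63  0.17 -1.21  0.01 -0.16 -0.  ]
z 0.0920 act 0.0919 xy [-0. -0.] F [ 0.6  -0.06  0.59  0.02  0.01  0.01]
z 0.0910 act 0.0910 xy [ 0. -0.] F [ 1.04 -0.55  0.74  0.08  0.03  0.03]
z 0.0900 act 0.0899 xy [-0. -0.] F [ 0.36 -0.48  0.49  0.03  0.   -0.  ]
z 0.0890 act 0.0889 xy [ 0. -0.] F [ 0.65 -0.33  0.03  0.01  0.02  0.01]
z 0.0880 act 0.0879 xy [-0. -0.] F [ 0.72 -0.28  0.5   0.03  0.02 -0.01]
z 0.0870 act 0.0870 xy [ 0. -0.] F [0.13 0.05 0.61 0.09 0.   0.  ]
z 0.0860 act 0.0860 xy [-0. -0.] F [ 0.36 -0.48  0.25  0.04  0.01  0.02]
z 0.0850 act 0.0849 xy [-0. -0.] F [ 0.69 -0.07  0.65  0.06 -0.03 -0.  ]
z 0.0840 act 0.0839 xy [-0.  0.] F [ 0.51 -0.23  0.16  0.03  0.01  0.01]
z 0.0830 act 0.0829 xy [-0.  -0.1] F [ 0.8  -0.85  0.52  0.   -0.    0.04]
z 0.0820 act 0.0819 xy [ 0. -0.] F [ 0.6  -0.61  0.8  -0.03 -0.03  0.  ]
z 0.0810 act 0.0809 xy [-0. -0.] F [ 0.99 -1.44  0.87 -0.04 -0.03  0.02]
z 0.0800 act 0.0800 xy [ 0. -0.] F [ 0.83 -0.58  0.09 -0.06 -0.06 -0.01]
z 0.0790 act 0.0789 xy [ 0. -0.] F [ 1.03 -0.45  0.03 -0.07 -0.04  0.03]
z 0.0780 act 0.0781 xy [0.1 0. ] F [ 0.26 -0.95  2.35 -0.07 -0.01  0.03]
end t15.9 [ 0.5601 -0.0102  0.0781] w0.0572 f15.0 FT [-0.16 -1.18  1.85 -0.08 -0.17  0.08] q7 0.40
```

The lid dropped in at the predicted height (TCP 0.078). Now I'll screw it down with force and torque monitoring.

```bash
cat >> act.py <<'E'
def screw(c,f0,yaw0,upto,step=5,mmax=.12):
    "clockwise; keeps ~3-4 N down; stops on torque"
    hits=0; mz0=None
    while yaw0-c.yaw<upto-1e-6:
        d=min(step,upto-(yaw0-c.yaw)); f=ft()-f0; a=yaw0-c.yaw
        e=status.observe()["ee_pos"]; print("turn %.0f z %.4f Fxy %s Fz %.1f M %s"%(a,e[2],np.round(f[:2],1),f[2],np.round(f[3:],2)))
        if f[5]>mmax: return "torque",a
        c.yaw-=d; dz=d*28/360e3
        c.z-=np.clip(dz+(3.5-f[2])*1e-4,-.0001,.0008)
        c.go(.05)
    f=ft()-f0; e=status.observe()["ee_pos"]; print("turn %.0f z %.4f Fxy %s Fz %.1f M %s"%(yaw0-c.yaw,e[2],np.round(f[:2],1),f[2],np.round(f[3:],2)))
    return "done",yaw0-c.yaw
E
python3 - <<'E'
from act import *
import pickle
c,f0=pickle.load(open("c.pkl","rb"))
print(screw(c,f0,149.2,50)); say("end")
pickle.dump((c,f0),open("c.pkl","wb"))
E
```

```text
turn 0 z 0.0781 Fxy [ 0.9 -0.4] Fz 2.5 M [-0.11  0.    0.01]
turn 5 z 0.0776 Fxy [ 1.1 -1.4] Fz 3.1 M [-0.15 -0.05 -0.05]
turn 10 z 0.0771 Fxy [ 0.  -0.6] Fz 3.2 M [-0.16  0.01 -0.08]
turn 15 z 0.0767 Fxy [ 0.9 -0.3] Fz 4.3 M [-0.08 -0.05 -0.07]
turn 20 z 0.0764 Fxy [ 1.  -0.7] Fz 4.0 M [-0.11 -0.1  -0.03]
turn 25 z 0.0760 Fxy [ 1.3 -0.6] Fz 3.1 M [-0.09 -0.13 -0.04]
turn 30 z 0.0756 Fxy [ 1.2 -0.4] Fz 3.5 M [-0.1  -0.18 -0.06]
turn 35 z 0.0753 Fxy [ 0.9 -1.1] Fz 4.6 M [-0.15 -0.13 -0.08]
turn 40 z 0.0752 Fxy [ 0.9 -0.9] Fz 7.0 M [-0.17 -0.05 -0.04]
turn 45 z 0.0751 Fxy [ 0.7 -0.3] Fz 7.0 M [-0.15 -0.06 -0.05]
turn 50 z 0.0751 Fxy [ 0.8 -0.5] Fz 7.6 M [-0.21 -0.05 -0.02]
('done', 50.0)
end t19.0 [ 0.5603 -0.0102  0.0751] w0.0576 f15.0 FT [-0.51 -0.31  6.18 -0.14 -0.23 -0.05] q7 -0.33
```

Sinking stopped at about 38° (3.0 mm down, lid top about 8 mm above the rim) and stayed flat for 12° more with Fz rising. That is the wrong disc, so lid 1 is the bad one. I'll unscrew it, put it in the tray and fetch lid 2.

```bash
python3 - <<'E'
from act import *
import pickle
c,f0=pickle.load(open("c.pkl","rb"))
c.yaw=149.2-25; c.z=.0767; c.go(.0027); say("a"); c.yaw=149.2; c.z=.0786; c.go(.0033); say("b")
c.z=.084; c.go(.03); f=ft()-f0; print(np.round(f,2))
if f[2]<-4: raise SystemExit("stuck")
c.z=.12; c.go(.1); say("up")
manip.move_pose([.597,-.192,.1],q(150)); manip.move_linear([.597,-.192,.04],.12); manip.move_linear([.597,-.192,.0085],.06); say("tray")
claw.set_gripper(.072,5); manip.move_linear([.597,-.192,.1],.15); say("rel")
pick(.4806,-.3881,150,60)
E
```

```text
a t19.7 [ 0.5596 -0.0104  0.0764] w0.0574 f15.0 FT [-0.28 -0.57  0.78 -0.19 -0.15 -0.03] q7 0.03
b t20.5 [ 0.5599 -0.0102  0.0785] w0.0570 f15.0 FT [ 0.31 -0.36 -0.19 -0.08 -0.17 -0.  ] q7 0.40
[-0.04  0.17  1.    0.07 -0.01  0.01]
up t21.4 [ 0.5601 -0.0104  0.1202] w0.0574 f15.0 FT [ 0.67  0.57 -0.66  0.05 -0.24  0.03] q7 0.45
tray t23.4 [ 0.5967 -0.192   0.008 ] w0.0574 f15.0 FT [ 0.05 -0.31 -0.57  0.03 -0.18  0.01] q7 0.69
rel t24.7 [ 0.5964 -0.1922  0.0992] w0.0718 f0.0 FT [-0.59 -0.24 -0.8   0.03 -0.15  0.06] q7 0.77
above t25.9 [ 0.4821 -0.3862  0.0705] w0.0700 f0.0 FT [ 0.45  0.29 -0.46  0.01 -0.13  0.  ] q7 1.10
sq1 t27.1 [ 0.4809 -0.3884  0.0056] w0.0578 f5.0 FT [-0.4  -0.73  3.2  -0.04 -0.11  0.02] q7 1.04
sq2 t29.8 [ 0.4809 -0.3883  0.0054] w0.0572 f15.0 FT [ 0.28 -0.43  1.75 -0.06 -0.16 -0.04] q7 -0.28
up t30.8 [ 0.4799 -0.3878  0.129 ] w0.0578 f15.0 FT [-0.36  0.32 -1.48 -0.03 -0.03 -0.01] q7 -0.20
```

```bash
python3 - <<'E'
from act import *
from m import dots,square,obj
T=avg("top",4); t=dots(T,obj["jar"][0],2); print("jar",square(np.array([onplane("top",p,.057) for p in t])))
cv2.imwrite("pics/mid.png",cv2.resize(T[120:240,200:360],(800,600),interpolation=cv2.INTER_CUBIC)[:,:,::-1].astype(np.uint8))
E
```

```text
lid1 [(array([ 0.4316, -0.202 ,  0.0199]), np.float64(0.0017), 0), (array([ 0.406 , -0.2213,  0.0191]), np.float64(0.0009), 2), (array([ 0.4119, -0.1761,  0.0193]), np.float64(0.0022), 1), (array([ 0.3862, -0.1955,  0.0188]), np.float64(0.0018), 3)]
  top@z 0.0193 (array([ 0.409639  , -0.19835525]), array([0.02295475, 0.02300458, 0.02298953, 0.0228822 ]), np.float64(-8.121752221050642), array([ -8.20540526,  82.03362586, -98.14705322, 171.83182622]))
[[336.45, 238.53], [325.46, 246.57], [344.48, 249.57], [333.5, 257.58]] [[366.43, 229.0], [381.0, 229.27], [369.0, 235.58], [384.26, 235.72]]
  nominal 0.02 (array([ 0.40967998, -0.19832255]), array([0.02293703, 0.02298682, 0.02297178, 0.02286453]), np.float64(-8.121752221050647), array([ -8.20540526,  82.03362586, -98.14705322, 171.83182622]))
lid2 [(array([ 0.4971, -0.4045,  0.0173]), np.float64(0.0018), 1), (array([ 0.4647, -0.4062,  0.0183]), np.float64(0.0012), 3), (array([ 0.4949, -0.3712,  0.019 ]), np.float64(0.0019), 0), (array([ 0.463 , -0.3728,  0.0201]), np.float64(0.0012), 2)]
  top@z 0.0187 (array([ 0.4805896 , -0.38829177]
[... 1369 characters left out ...]
693), array([  34.33208112,  -56.50340791,  124.38633644, -145.93096142]))
white 256.5 183.5 (45.0, 45.0) 90.0 [ 0.56366245 -0.00433036  0.003     ] [[0.617, 0.05], [0.618, -0.06], [0.509, -0.062], [0.507, 0.047]]
white 336.3346252441406 167.67169189453125 (52.130802154541016, 65.34310150146484) 75.52970886230469 [ 0.60571699 -0.20013142  0.003     ] [[0.645, -0.106], [0.687, -0.26], [0.564, -0.293], [0.522, -0.14]]
spice [0.68375259 0.0156264  0.1       ]
salt [ 0.63917171 -0.32959098  0.1       ]
jar (array([ 0.56010636, -0.01017947]), array([0.04475728, 0.04417129, 0.04427311, 0.04397499]), np.float64(34.39272327311397), array([  34.33057246,  -56.11772922,  124.89585326, -145.53780791]))
```

View pics/mid.png

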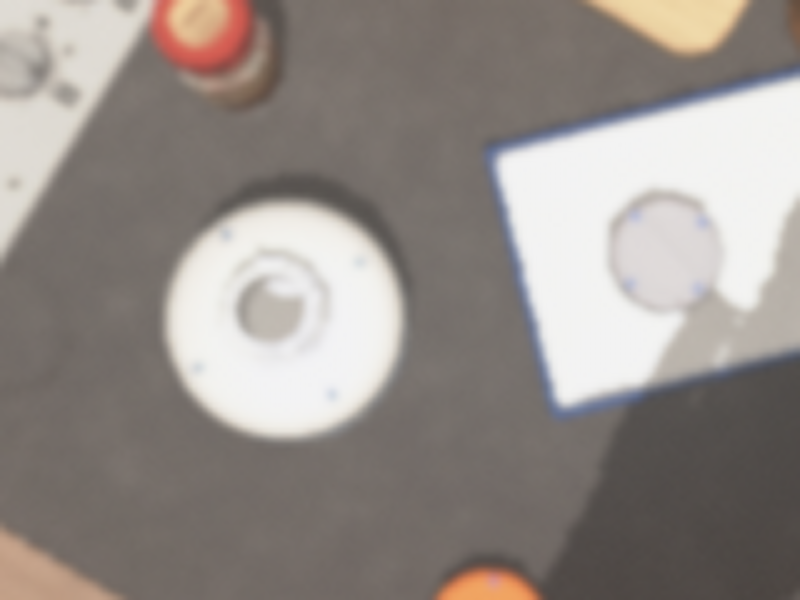

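The jar has not moved (yaw 34.4°, same centre). Lid 1 lies flat in the tray at crop (665,250). Now lid 2.

```bash
python3 - <<'E'
from act import *
import pickle
manip.move_pose([*J,.12],q(142.6)); c=Cmd(J,.084,142.6); c.go(.06); c.trim(2); f0=ft()
ok=descend(c,f0,.0783,.0015); say("in")
if ok and abs(status.observe()["ee_pos"][2]-.0783)<.001: print(screw(c,f0,142.6,86,6))
say("end"); pickle.dump((c,f0),open("c.pkl","wb"))
E
```

```text
z 0.0825 act 0.0824 xy [-0.1 -0.1] F [ 0.36 -0.97  0.09 -0.03 -0.02 -0.03]
z 0.0810 act 0.0809 xy [-0.1 -0.1] F [-0.05 -0.47  0.4  -0.05 -0.03 -0.  ]
z 0.0795 act 0.0794 xy [-0.1 -0. ] F [ 1.11 -0.79 -0.72 -0.07 -0.07  0.03]
z 0.0780 act 0.0781 xy [0.1 0. ] F [ 0.48 -0.16  1.68 -0.08 -0.1   0.01]
in t35.1 [ 0.5601 -0.0102  0.0781] w0.0575 f15.0 FT [ 0.16 -0.04  0.86 -0.11 -0.28  0.06] q7 0.31
turn 0 z 0.0781 Fxy [ 0.4 -1. ] Fz 1.3 M [-0.04 -0.11  0.01]
turn 6 z 0.0774 Fxy [ 0.3 -1.1] Fz 2.3 M [-0.2  -0.07 -0.07]
turn 12 z 0.0768 Fxy [0.8 0. ] Fz 4.2 M [-0.1  -0.02 -0.05]
turn 18 z 0.0764 Fxy [ 0.6 -0.2] Fz 4.2 M [-0.08 -0.11 -0.06]
turn 24 z 0.0759 Fxy [ 0.5 -0.1] Fz 3.8 M [-0.11 -0.15 -0.08]
turn 30 z 0.0755 Fxy [ 1.  -0.3] Fz 3.5 M [-0.08 -0.26 -0.05]
turn 36 z 0.0750 Fxy [ 0.9 -0.3] Fz 3.7 M [-0.14 -0.14 -0.04]
turn 42 z 0.0746 Fxy [ 1.6 -0.8] Fz 3.6 M [-0.12 -0.26 -0.08]
turn 48 z 0.0741 Fxy [ 1.7 -1. ] Fz 3.8 M [-0.2  -0.3  -0.06]
turn 54 z 0.0736 Fxy [ 0.8 -1. ] Fz 4.5 M [-0.25 -0.1  -0.07]
turn 60 z 0.0732 Fxy [ 1.4 -0.9] Fz 3.3 M [-0.25 -0.25 -0.05]
turn 66 z 0.0728 Fxy [ 1.  -0.8] Fz 3.7 M [-0.32 -0.24 -0.03]
turn 72 z 0.0723 Fxy [ 0.3 -1.4] Fz 3.4 M [-0.31 -0.11 -0.04]
turn 78 z 0.0721 Fxy [ 0.7 -1.7] Fz 6.2 M [-0.34 -0.1  -0.07]
turn 84 z 0.0720 Fxy [ 0.9 -1.5] Fz 7.6 M [-0.28  0.02 -0.07]
turn 86 z 0.0721 Fxy [ 0.6 -1.1] Fz 7.2 M [-0.27 -0.03 -0.04]
('done', 86.0)
end t39.8 [ 0.5602 -0.0102  0.0721] w0.0570 f15.0 FT [ 0.48 -1.14  6.71 -0.27 -0.16 -0.08] q7 -0.95
```

It sank 6 mm, so lid 2 is the right one. Small steps from here to the firm stop, watching the torque.

```bash
python3 - <<'E'
from act import *
import pickle
c,f0=pickle.load(open("c.pkl","rb"))
c.z+=.0002; c.go(); b=None
while 142.6-c.yaw<101:
    f=np.mean([ft() for _ in range(2)],0)-f0; b=f[5] if b is None else b
    print("turn %.1f Fz %.1f Mz %.3f yaw %.2f"%(142.6-c.yaw,f[2],f[5],142.6-yaw_now()))
    if abs(f[5]-b)>.1: break
    c.yaw-=1.5; c.go()
say("end"); pickle.dump((c,f0),open("c.pkl","wb"))
E
```

```text
turn 86.0 Fz 6.2 Mz 0.048 yaw 85.89
turn 87.5 Fz 6.2 Mz -0.036 yaw 87.39
turn 89.0 Fz 5.8 Mz -0.031 yaw 88.90
turn 90.5 Fz 6.2 Mz -0.013 yaw 90.39
turn 92.0 Fz 6.1 Mz -0.021 yaw 91.90
turn 93.5 Fz 5.9 Mz -0.032 yaw 93.39
turn 95.0 Fz 6.0 Mz -0.033 yaw 94.89
turn 96.5 Fz 5.8 Mz -0.032 yaw 96.39
turn 98.0 Fz 6.1 Mz -0.032 yaw 97.89
turn 99.5 Fz 6.3 Mz -0.065 yaw 99.39
end t43.3 [ 0.5602 -0.0103  0.0721] w0.0572 f15.0 FT [ 2.09 -0.85  5.93 -0.31 -0.3  -0.08] q7 -1.15
```

```bash
python3 - <<'E'
from act import *
import pickle
c,f0=pickle.load(open("c.pkl","rb"))
while 142.6-c.yaw<104:
    f=np.mean([ft() for _ in range(4)],0)-f0
    print("turn %.1f F %s Mz %.3f yaw %.2f"%(142.6-c.yaw,np.round(f[:3],1),f[5],142.6-yaw_now()))
    if abs(f[5]+.03)>.08: break
    c.yaw-=1; c.go()
say("end"); pickle.dump((c,f0),open("c.pkl","wb"))
E
```

```text
turn 99.5 F [ 1.2 -1.6  6.2] Mz -0.029 yaw 99.40
turn 100.5 F [ 1.4 -1.4  6.1] Mz 0.017 yaw 100.38
turn 101.5 F [ 1.1 -1.5  6.2] Mz 0.033 yaw 101.39
turn 102.5 F [ 1.6 -1.7  6.2] Mz 0.064 yaw 102.38
end t44.9 [ 0.5602 -0.0103  0.0721] w0.0573 f15.0 FT [ 1.65 -2.09  4.99 -0.33 -0.3   0.08] q7 -1.19
```

The torque now rises steadily after about 100°, so the stop has been felt. I'll release, retreat and check with pictures.

```bash
python3 - <<'E' | tail -8
from act import *
claw.set_gripper(.072,5); manip.wait(.1); say("open"); p=status.observe()["ee_pos"]
manip.move_linear([p[0],p[1],.14],.12); manip.move_pose([.40,-.30,.22],q(60)); say("away")
from m import dots,square,obj
T=avg("top",8);S=avg("side",3)
t=dots(T,obj["jar"][0],2); print("jar",square(np.array([onplane("top",p,.057) for p in t])),np.round(t,1).tolist())
jc=square(np.array([onplane("top",p,.057) for p in t]))
seeds=[proj("top",(jc[0][0]+.023*np.cos(a),jc[0][1]+.023*np.sin(a),.087)) for a in np.radians(34.3+90*np.arange(4))]
d=dots(T,seeds,2); print("lid2",square(np.array([onplane("top",p,.087) for p in d])))
k=lambda I,u,v,w:cv2.resize(np.clip(I[v-w:v+w,u-w:u+w],0,255).astype(np.uint8),(400,400),interpolation=cv2.INTER_CUBIC)
cv2.imwrite("pics/fin.png",np.hstack([k(T,257,183,27),k(S,262,235,40)])[:,:,::-1])
E
```

```text
nominal 0.055 (array([ 0.56028695, -0.00988547]), array([0.04495278, 0.04430323, 0.04409532, 0.04426548]), np.float64(34.07104057390691), array([  34.33208112,  -56.50340791,  124.38633644, -145.93096142]))
  nominal 0.058 (array([ 0.55995895, -0.0103767 ]), array([0.04480165, 0.04415429, 0.04394708, 0.04411667]), np.float64(34.07104057390693), array([  34.33208112,  -56.50340791,  124.38633644, -145.93096142]))
white 256.5 183.5 (45.0, 45.0) 90.0 [ 0.56366245 -0.00433036  0.003     ] [[0.617, 0.05], [0.618, -0.06], [0.509, -0.062], [0.507, 0.047]]
white 336.3346252441406 167.67169189453125 (52.130802154541016, 65.34310150146484) 75.52970886230469 [ 0.60571699 -0.20013142  0.003     ] [[0.645, -0.106], [0.687, -0.26], [0.564, -0.293], [0.522, -0.14]]
spice [0.68375259 0.0156264  0.1       ]
salt [ 0.63917171 -0.32959098  0.1       ]
jar (array([ 0.56006659, -0.0101905 ]), array([0.04479636, 0.04412898, 0.04427428, 0.04417369]), np.float64(34.18714710390556), array([  33.90260152,  -56.02203372,  124.7838477 , -145.91568155])) [[245.0, 166.5], [271.3, 172.2], [239.3, 193.2], [265.6, 198.4]]
lid2 (array([ 0.56003886, -0.00929892]), array([0.02302818, 0.02269051, 0.02298447, 0.02306931]), np.float64(29.431102184889177), array([  30.0355251 ,  119.35073651, -150.90737836,  -60.75433227]))
```

View pics/fin.png

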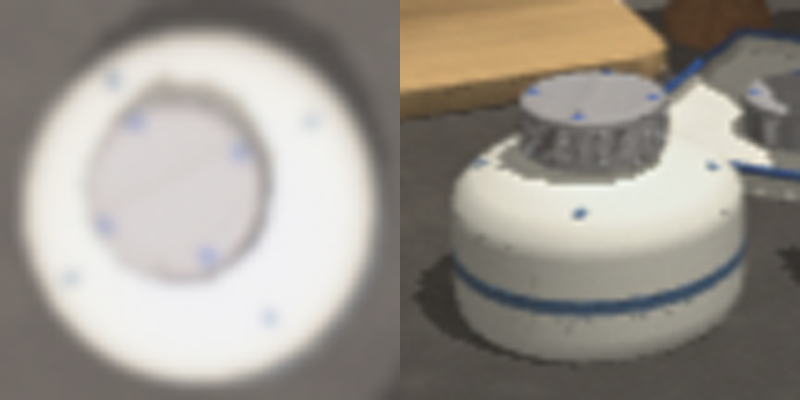

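The pictures show the lid level on the jar. Its dots sit over the jar's dots to within 5°, it is centred within 1 mm, and the jar has not moved. Lid 1 is in the tray.

```bash
python3 -c "
from rig import sign_off
print(sign_off())"
```

```text
the job is handed in; nothing more can be done
None
```

The job is handed in: the jar is closed with lid_2, screwed snug to its stop, and lid_1, which had the wrong disc, lies in the tray; the jar stayed put.

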